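# Dock the tympanometer probe and hold the bayonet collar home for calibration

## Task

Get the probe ready for its calibration run: lay the black hand probe flat in the dock's cradle, its green tip towards the green port block, and let go of it. Then grip the knurled collar on the dock and turn it, pressing lightly, until the keyways hidden inside it drop over the pins, and push it fully home against its spring. Finish while still holding the collar pushed home with the fingers, with the probe still lying in the cradle; leave the other things on the desk where they are.

Things in the scene. Friction and masses are not known exactly. Their poses are not given: they have to be found in the camera images.
- dock: Grey calibration dock fixed to the desk: plate 190 (x) x 170 (y) mm on low feet, top 10 mm above the desk, origin at desk level under its centre, z up. The black cradle runs along dock x at y = -47 mm; the round column with the knurled collar stands at x 0, y = +47 mm. At the +x end of the cradle stands a green port block, 48 mm wide, top 53 mm above the desk, its face at x = +84 mm.
- cradle (a point): Point on the cradle's resting surface midway between its two saddles, 31 mm above the desk; axes as the dock's, +x towards the green port block. Saddles 22 mm long, centred 45 mm either side in x; their flaring walls stand 33 mm apart at the bottom, 44 mm at the top, 18 mm high. Between the saddles 68 mm are free down to the plate for the fingers.
- probe: Black hand probe lying on the desk on the right, about 143 x 27 x 27 mm (26 mm thick along most of its length), 0.08 to 0.15 kg, with a small flat rubber foot (44 x 16 mm) underneath. Origin at mid length on its underside; x runs along it to the green tip, z up. Laid in the cradle its origin lies about at cradle.
- probe_tip (a point): The green tip of the probe, on its long axis, 71 mm from the origin along probe +x and 13.5 mm above the underside.
- collar: Loose dark steel knurled collar, a cap open below: 52 mm outer diameter, 38 mm high, 0.1 to 0.16 kg; origin at the centre of its underside, z up. It starts resting on three hidden pins, underside 40 mm and top 78 mm above the desk; home, the underside sits on the shoulder 30 mm above the desk. Let go, a spring inside lifts it again by about 9 mm.
- collar_top (a point): Centre of the collar's flat top (with a red line), 38 mm above its underside. Inside are three keyways 120 degrees apart; where the pins stand cannot be seen. From the start the collar must be turned clockwise seen from above by 0.35 to 1.25 rad until it drops (within about 0.1 rad) when pressed. The spring resists with about 2 N at first, 5 N when home.
- cavity_axis (a point): Point on the axis of column and collar at the shoulder on which the collar sits when home, 30 mm above the desk; axes as the dock's. The column below it is 48 mm in diameter, so fingers have room alongside. The collar has about 1 mm sideways play on its spigot.
- mouse: Black computer mouse 104 x 59 x 41 mm, left of the dock; bystander.
- tip_jar: Small jar of foam ear tips with a lid, 49 mm across, 57 mm high, left of the dock; bystander.
- phone: Black phone 165 x 72 x 10 mm, lying in front of the audiometer; bystander.
- note_pad: Yellow note pad 78 x 78 x 11 mm, on the right near the desk's front edge; bystander.
- otoscope: Otoscope lying on its side, 138 x 67 x 28 mm, far right; bystander.
- ear_bulb: Small rubber ear bulb with a red cap, 27 mm across, 36 mm high, on the right towards the back; bystander.
There are look-alikes about, which are no part of the job. Several things have the shape of the probe; the one meant has the colours described above.

How it is judged:
By the outcome, as a careful person would: the job done as asked, in the order asked, and still so for the second after the job is handed in, while the arm keeps its last pose, push and grip.
It also fails if it takes over 64 s, if anything falls off the work surface, if the arm or the gripper's body presses on something with over 40 N, if the wrist force passes 120 N, or if a joint passes its speed limit or range.

## Robot

A 7-joint arm with a two-finger parallel gripper is mounted at the origin on a cart in front of the work surface, level with it; the furniture and walls round the work are solid. World frame = base frame: x ahead of the robot, y to its left, z up, the work surface at z = 0. Lengths are in m, angles in rad, forces in N, time in s.
With the tool pointing down it reaches from about 0.425 to 0.925 m from the base axis. Payload 6.8 kg.
Tool frame: the origin (TCP) lies on the mounting face of the last link; the fingertips stand 182 mm ahead of it and the grasp point (between the pads) lies 163 mm ahead of it (r.nose_length is the distance from the TCP to the fingertips, in m); z points along the fingers, y is the line along which they close (so a half turn about z gives the same grasp; the last joint's range is limited). The gripper opens to 88 mm and grips with 3 to 60 N. Pads are 20 mm wide; open, the fingers measure 115 mm over their backs; the gripper's body (75 mm by 178 mm) begins 61 mm behind the grasp point.
Start: joints at [1.237, 0.477, 0.022, 1.555, -0.011, 1.109, -0.083], TCP at [0.151, -0.658, 0.405] pointing down, gripper open.
Joint ranges: [-2.96, 2.96], [-0.34, 2.1], [-1.41, 1.46], [0.24, 2.44], [-1.37, 4.51], [0.17, 1.92], [-2.96, 2.96]. Speed limits (rad/s): [2.39, 2.39, 3.14, 3.14, 3.14, 3.14, 3.14].

## Interface

Orientations are given as a unit quaternion [w, x, y, z].
In Python, from bench import r, eyes, ticket gives the robot as it stands. The module is installed in compiled form; this text tells all that it offers.
- The arm moves only by the shell command python3 -m jog 'ROWS' [FORCE]. ROWS is JSON, one flat list of numbers, 7 for each row, row after row: the shift along the tool's x, y, z in m, then the turn, a rotation vector about the tool's x, y, z in rad, then the opening, from 0 (shut) to 1 (fully open). A call has 1 to 12 rows; each row is the pose to reach, as a shift and turn from the pose commanded when the call began, along the tool's axes at that moment; what a row does not reach only later rows make up. A row lasts 1/8 s, in which the tool goes at most 62.5 mm and 10.7 degrees, less where a joint would pass 70% of its speed; a pose out of reach is approached as far as the arm can. A call with a gripper value outside its range is refused whole. The fingers move at their own pace and stop on an object; FORCE is the grip in N (left out, the last holds). Time passes only in rows, so rows that repeat a pose let the fingers close. It gives the time, the measured TCP pose, the force, the opening and the grip force at its end, in the units of the state.
- r.state(): the state, without advancing time (a new reading comes with each control period).
- eyes.read_camera(name): name is "scene" or "top" or "wrist"; returns the picture (480x640x3 uint8, red, green, blue); there is no depth.
- eyes.camera_model(name): a dict with "fx", "fy", "cx", "cy" (pixels), "origin" and "attitude" of the camera in the world; the wrist camera has in their place "hand_eye" (4x4, takes a point from camera to tool coordinates, whose origin is the TCP and whose axes are the flange's). Camera axes: x right, y up, looking along -z (the intrinsics and any distortion apply to the point x, -y, -z); pixel columns grow to the right and rows downward; lengths in m; the calibration is good to about 2 mm. The wrist camera is an equidistant fisheye: a pixel r from the principal point sees the ray r / f radians off the axis. A picture is of the moment at which its call begins: read the wrist's pose just before it. camera_model takes no time and is no camera call.
- ticket.sign_off(): hands the job in; it is judged then, once.
The state is a dict: "t": time; "joint_positions": joint angles; "joint_velocities": joint speeds; "joint_efforts": joint torques, N m; "tcp_pos": TCP position; "eef_rot": TCP orientation; "force": force on the tool from outside, world axes, zero at the start; "torque": the same for the moment, N m; "opening": finger opening in m; "gripper_force": force on a finger pad.
Only numpy, scipy, OpenCV 4.12 (cv2) and the standard library are available. Lean on these libraries where they do the work, as an engineer would, in place of code of your own. Each camera call takes 0.05 s, during which the arm holds its last target. There are 200 camera calls.

## Working session

There is one attempt and no reset: what is moved stays moved. The work goes in short steps, Python scripts to look and compute and a shell command to move; the robot and the scene stay as the last step left them, time stands still between calls to the robot, and variables do not carry over. Pictures are saved under pics/ and viewed, at most 10 in all, crops included, and the job is handed in when it is done.

```bash
mkdir -p pics
python3 - <<'E'
from bench import r,eyes
import cv2
s=r.state();print(s['t'],s['tcp_pos'],s['eef_rot'],s['opening'])
for n in("scene","top"):
    m=eyes.camera_model(n);print(n,m)
    cv2.imwrite(f'pics/{n}0.png',eyes.read_camera(n)[:,:,::-1])
print(eyes.camera_model("wrist"))
E
```

```text
0.0 [ 0.15109228 -0.6575874   0.403699  ] [-8.85798320e-04  9.93630148e-01  1.12686815e-01 -1.62127274e-04] 0.08817013694906473
scene {'fx': 595.2603572783829, 'fy': 595.2603572783829, 'cx': 311.0138605921885, 'cy': 240.73521362168643, 'origin': array([-0.86942333, -0.71724459,  0.8971996 ]), 'attitude': array([ 0.72712943,  0.43919557, -0.27049583, -0.45301441])}
top {'fx': 455.8032023524631, 'fy': 455.8032023524631, 'cx': 314.33712116203924, 'cy': 238.87812494004854, 'origin': array([ 0.24346048, -0.03065262,  1.39237057]), 'attitude': array([ 0.70890292,  0.05619226, -0.06854935, -0.69971428])}
{'fx': 371.64829954431775, 'fy': 371.64829954431775, 'cx': 322.1399613160007, 'cy': 240.03731000093447, 'hand_eye': array([[ 2.91614468e-05,  9.53212150e-01,  3.02302161e-01,
         8.34820656e-02],
       [ 9.99999999e-01, -4.10382809e-05,  3.29363877e-05,
        -2.03173585e-04],
       [ 4.38013260e-05,  3.02302160e-01, -9.53212150e-01,
         1.99606102e-02],
       [ 0.00000000e+00,  0.00000000e+00,  0.00000000e+00,
         1.00000000e+00]])}
```

View pics/top0.png

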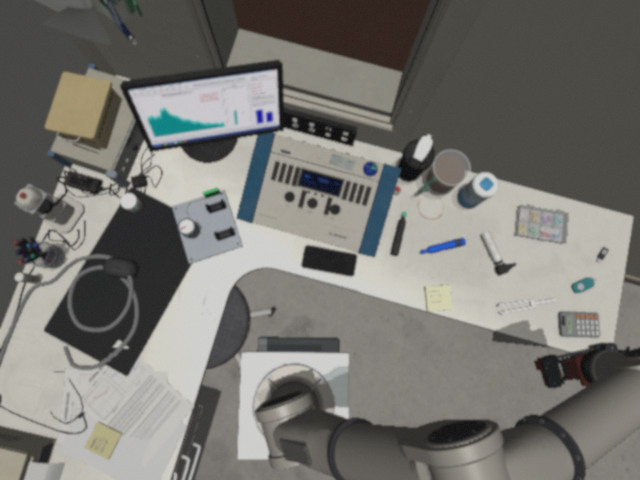

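View pics/scene0.png

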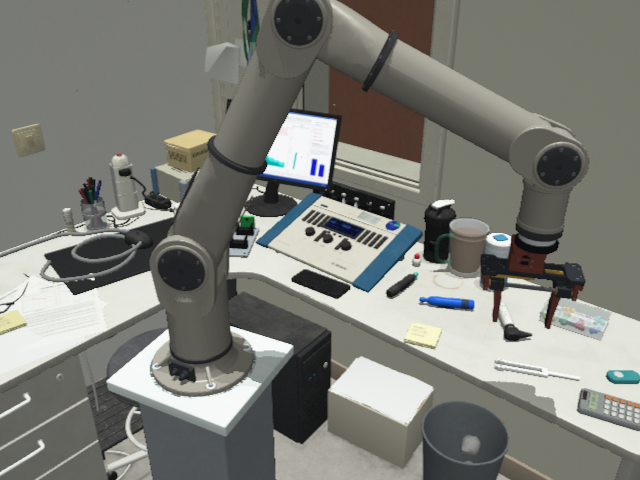

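Top picture: dock at about (208,227), with the white-topped collar at (188,228). There are three probe-shaped candidates: a black one with a green tip at (400,233), a blue one at (443,246), and the otoscope at (495,253). The black one with the green tip fits the description. I'll confirm it in a crop.

```bash
cat > h.py <<'E'
import numpy as np, cv2
from scipy.spatial.transform import Rotation as R
from bench import r,eyes
def q(w): return R.from_quat([w[1],w[2],w[3],w[0]])
def cam(n,s=None):
    m=eyes.camera_model(n)
    if n=="wrist":
        T=np.eye(4);T[:3,:3]=q(s['eef_rot']).as_matrix();T[:3,3]=s['tcp_pos'];T=T@m['hand_eye']
        return m,T[:3,:3],T[:3,3]
    return m,q(m['attitude']).as_matrix(),np.array(m['origin'])
def ray(n,u,v,s=None):
    m,A,o=cam(n,s);x=(u-m['cx'])/m['fx'];y=(v-m['cy'])/m['fy']
    if n=="wrist":
        t=np.hypot(x,y);k=np.sin(t)/max(t,1e-9);d=np.array([x*k,-y*k,-np.cos(t)])
    else: d=np.array([x,-y,-1])
    return o,A@d
def hit(n,u,v,z,s=None):
    o,d=ray(n,u,v,s);return o+d*(z-o[2])/d[2]
def px(n,P,s=None):
    m,A,o=cam(n,s);p=A.T@(np.array(P)-o);p=np.array([p[0],-p[1],-p[2]])
    if n=="wrist":
        h=np.hypot(p[0],p[1]);t=np.arctan2(h,p[2]);a=p[:2]/max(h,1e-9)*t
    else:a=p[:2]/p[2]
    return a*m['fx']+[m['cx'],m['cy']]
def rel(pos,yaw):
    """shift+turn in tool axes for a tool-down TCP target; yaw = world angle of tool x"""
    s=r.state();A=q(s['eef_rot']);B=R.from_matrix(np.array([[np.cos(yaw),np.sin(yaw),0],[np.sin(yaw),-np.cos(yaw),0],[0,0,-1]]))
    print('shift',A.inv().apply(np.array(pos)-s['tcp_pos']).round(4),'turn',(A.inv()*B).as_rotvec().round(4))
E
python3 - <<'E'
from h import *
a=cv2.imread('pics/top0.png');
c1=cv2.resize(a[180:270,160:255],None,fx=4.2,fy=4.2,interpolation=cv2.INTER_CUBIC)
c2=cv2.resize(a[200:290,370:465],None,fx=4.2,fy=4.2,interpolation=cv2.INTER_CUBIC)
cv2.imwrite('pics/crop0.png',np.hstack([c1,c2])[:, :800])
for n,p,z in(("dock",(208,227),0.01),("collar",(188,228),.078),("tip",(404,213),.0135),("tail",(396,253),.0135),("port",(210,193),.053)):print(n,hit("top",*p,z).round(3))
E
```

```text
dock [0.523 0.275 0.01 ]
collar [0.505 0.318 0.078]
tip [ 0.576 -0.332  0.014]
tail [ 0.449 -0.304  0.014]
port [0.619 0.265 0.053]
```

View pics/crop0.png

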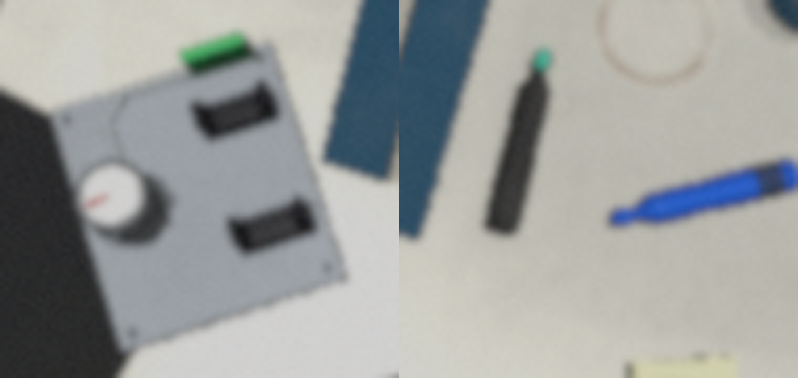

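The crop shows the black probe with green tip at top px (404,214) and tail (395,255), which confirms it. The dock's plate corners, saddles and port are clear, and the collar top is at (187,226).

Run:
```python
from h import *
f=lambda x,y,z:hit("top",160+x/4.2,180+y/4.2,z)
C=[f(*p,.01) for p in((50,112),(272,42),(345,277),(123,352))]
ctr=np.mean(C,0);d=(C[0]+C[1]-C[2]-C[3])/2;e=(C[0]+C[3]-C[1]-C[2])/2
print('ctr',ctr.round(4),'len',np.linalg.norm(d),np.linalg.norm(e),'yaw',np.arctan2(d[1],d[0]),np.arctan2(-e[0],e[1]))
s1,s2=f(236,110,.035),f(273,228,.035);print('sadd',s1.round(4),s2.round(4),((s1+s2)/2).round(4),np.arctan2(*(s1-s2)[[1,0]]))
y=np.arctan2(d[1],d[0]);M=np.array([[np.cos(y),-np.sin(y)],[np.sin(y),np.cos(y)]])
print('cradle by plate',ctr[:2]+M@[0,-.047],'col',ctr[:2]+M@[0,.047],'col img',f(112,195,.078))
g=lambda x,y,z:hit("top",370+(x-399)/4.2,200+y/4.2,z)
t,b=g(542,58,.0135),g(502,230,.015);print('probe',t.round(4),b.round(4),((t+b)/2).round(4),np.linalg.norm(t-b),np.arctan2(*(t-b)[[1,0]]))
m=(t+b)/2;rel([m[0],m[1],.36],np.arctan2(*(t-b)[[1,0]]))
rel([m[0],m[1],.36],np.arctan2(*(t-b)[[1,0]])+np.pi)
```

```text
ctr [0.525  0.2777 0.01  ] len 0.18776508159983757 0.16917451237070935 yaw 0.3404922234443626 0.3419331364635837
sadd [0.5829 0.2477 0.035 ] [0.496  0.2169 0.035 ] [0.5395 0.2323 0.035 ] 0.34071772601584055
cradle by plate [0.54071939 0.23342851] col [0.50932799 0.32203201] col img [0.50978074 0.32196281 0.078     ]
probe [ 0.5732 -0.332   0.0135] [ 0.4437 -0.2995  0.015 ] [ 0.5085 -0.3158  0.0142] 0.13353432480397878 -0.24655937453129886
shift [ 0.4249 -0.2531  0.0442] turn [-0.0015  0.0005  0.4724]
shift [ 0.4249 -0.2531  0.0442] turn [-7.0000e-04 -2.1000e-03 -2.6692e+00]
```

```bash
python3 -m jog '[0.425,-0.253,0.044,0,0,0.472,1,0.425,-0.253,0.044,0,0,0.472,1,0.425,-0.253,0.044,0,0,0.472,1,0.425,-0.253,0.044,0,0,0.472,1,0.425,-0.253,0.044,0,0,0.472,1,0.425,-0.253,0.044,0,0,0.472,1,0.425,-0.253,0.044,0,0,0.472,1,0.425,-0.253,0.044,0,0,0.472,1,0.425,-0.253,0.044,0,0,0.472,1,0.425,-0.253,0.044,0,0,0.472,1,0.425,-0.253,0.044,0,0,0.472,1]'
python3 - <<'E'
from h import *
import json
s=r.state();print(s['joint_positions'])
json.dump({k:list(map(float,s[k])) for k in('tcp_pos','eef_rot')},open('s1.json','w'))
cv2.imwrite('pics/w1.png',eyes.read_camera("wrist")[:,:,::-1])
E
```

```text
t: 1.48
tcp_pos: [0.5074, -0.3178, 0.3606]
eef_rot: [0.0, 0.992, -0.124, -0.0]
force: [0.2, -0.2, 0.1]
opening: 0.0876
gripper_force: 0.0
[ 0.48602811  0.39778701 -0.03991297  1.78619526  0.01999186  0.95832477
 -1.38227248]
```

View pics/w1.png

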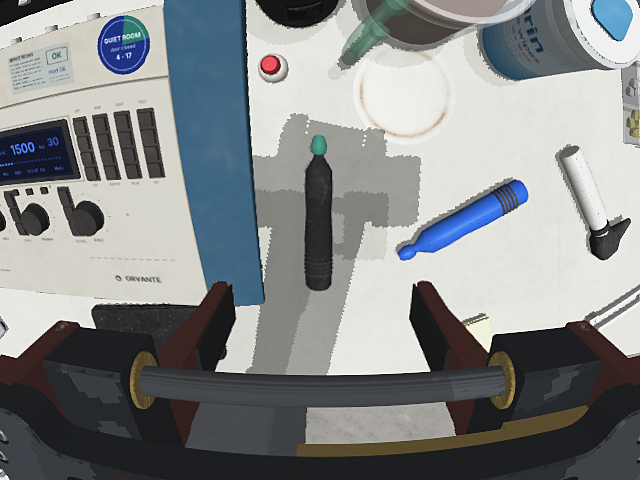

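The wrist view shows the probe clearly: tip at (319,136), tail at (317,290). The audiometer's blue edge on the left is close, with its corner at (264,302), so I'll check clearance.

Run:
```python
from h import *
import json
s=json.load(open('s1.json'))
t=hit("wrist",319,136,.0135,s);b=hit("wrist",317,289,.013,s)
yaw=np.arctan2(*(t-b)[[1,0]]);print('probe',t.round(4),b.round(4),np.linalg.norm(t-b),yaw)
o1,d1=ray("wrist",264,302,s);o2,d2=ray("top",374.2,255.5)
k=np.linalg.lstsq(np.c_[d1,-d2],o2-o1,rcond=None)[0];c=(o1+k[0]*d1+o2+k[1]*d2)/2;print('corner',c,np.linalg.norm(o1+k[0]*d1-o2-k[1]*d2))
u=np.array([np.cos(yaw),np.sin(yaw)]);n=np.array([-u[1],u[0]])
org=t[:2]-.071*u;print('org',org)
for p in((264,302),(251,150),(244,5)):
    h=hit("wrist",*p,c[2],s);print('edge along/lat',(h[:2]-org)@u,(h[:2]-org)@n)
print('ear bulb',(hit("wrist",272,67,.036,s)[:2]-org)@np.c_[u,n])
rel([*org,.182],yaw)
```

```text
probe [ 0.5801 -0.3336  0.0135] [ 0.4402 -0.2956  0.013 ] 0.1449508143062591 -0.26478657156735796
corner [ 0.43980392 -0.23903035  0.01230539] 0.003899087803135819
org [ 0.51157208 -0.31499082]
edge along/lat -0.08989674412348377 0.05273031584876631
edge along/lat 0.05860953112285281 0.060176055556585235
edge along/lat 0.19274225138747536 0.06826114437945269
ear bulb [0.12883483 0.0385633 ]
shift [ 0.0034 -0.0038  0.1787] turn [0.0007 0.0003 0.0155]
```

Run:
```python
from h import *
import json
s=json.load(open('s1.json'))
def tri(L):
    A=0;B=0
    for o,d in L:
        d=d/np.linalg.norm(d);P=np.eye(3)-np.outer(d,d);A=A+P;B=B+P@o
    x=np.linalg.solve(A,B);return x.round(4)
print('badge',tri([ray("wrist",124,44,s),ray("top",371,169.5),ray("scene",393,227.5)]),tri([ray("wrist",124,44,s),ray("scene",393,227.5)]))
a=cv2.imread('pics/scene0.png')
b=cv2.imread('pics/top0.png')
c=np.hstack([cv2.resize(a[215:315,320:440],None,fx=4,fy=5,interpolation=cv2.INTER_CUBIC),cv2.resize(b[150:270,345:425],None,fx=4,fy=500/120,interpolation=cv2.INTER_CUBIC)])
cv2.imwrite('pics/crop1.png',c);print(c.shape)
```

```text
badge [ 0.6911 -0.2183  0.0865] [ 0.6937 -0.2163  0.084 ]
(500, 800, 3)
```

View pics/crop1.png

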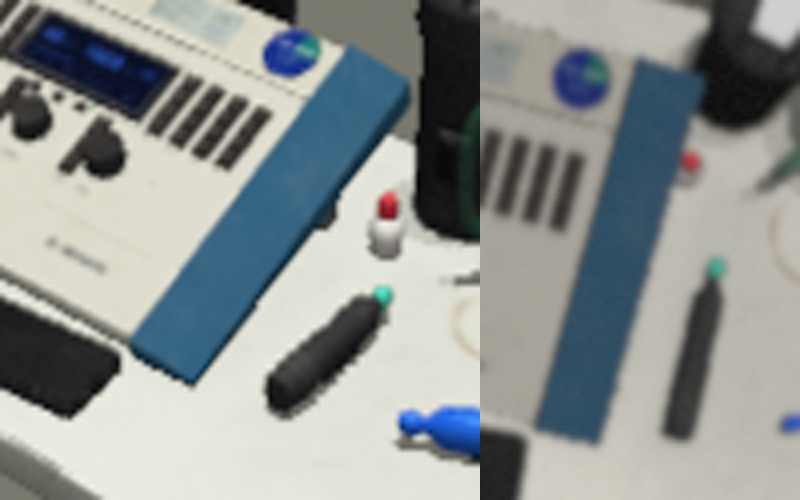

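The crop shows the blue side panel sloping up towards the back. Its front corner is at scene (368,292) / top (375,256) and its back corner at scene (422,231) / top (401,168).

Run:
```python
from h import *
import json
s=json.load(open('s1.json'))
def tri(L):
    A=0;B=0
    for o,d in L:
        d=d/np.linalg.norm(d);P=np.eye(3)-np.outer(d,d);A=A+P;B=B+P@o
    return np.linalg.solve(A,B).round(4)
f=tri([ray("top",375,255.6),ray("scene",368.2,291.6)]);f2=tri([ray("wrist",264,302,s),ray("scene",368.2,291.6)]);k=tri([ray("top",400.75,168),ray("scene",422,231)])
yaw=-.265;u=np.array([np.cos(yaw),np.sin(yaw)]);n=np.array([-u[1],u[0]]);org=np.array([.5116,-.315])
for p in(f,f2,k):print(p,(p[:2]-org)@u,(p[:2]-org)@n)
```

```text
[ 0.4417 -0.2409  0.0037] -0.08686744258148482 0.053205896471654794
[ 0.4368 -0.2408  0.0073] -0.09162258676261825 0.05201905030781029
[ 0.6957 -0.3088  0.0899] 0.1760496919497258 0.05420106977179166
```

```bash
python3 -m jog '[-0.0066,-0.004,0.03,0,0,0.0155,0.57,-0.0066,-0.004,0.06,0,0,0.0155,0.57,-0.0066,-0.004,0.09,0,0,0.0155,0.57,-0.0066,-0.004,0.12,0,0,0.0155,0.57,-0.0066,-0.004,0.15,0,0,0.0155,0.57,-0.0066,-0.004,0.166,0,0,0.0155,0.57,-0.0066,-0.004,0.176,0,0,0.0155,0.57,-0.0066,-0.004,0.176,0,0,0.0155,0.57]' 25
python3 -m jog '[0,0,0,0,0,0,0,0,0,0,0,0,0,0,0,0,0,0,0,0,0,0,0,0,0,0,0,0,0,0,0,0,0,0,0]' 25
```

```text
t: 2.52
tcp_pos: [0.5032, -0.3109, 0.1846]
eef_rot: [0.0, 0.991, -0.131, -0.0]
force: [0.1, 0.2, 0.0]
opening: 0.0498
gripper_force: 0.0
t: 3.15
tcp_pos: [0.5034, -0.3112, 0.1853]
eef_rot: [0.0, 0.991, -0.131, 0.0]
force: [-1.2, -1.1, 5.4]
opening: 0.0249
gripper_force: 24.9
```

```bash
python3 -m jog '[0,0,-0.02,0,0,0,0,0,0,-0.06,0,0,0,0,0,0,-0.11,0,0,0,0,0,0,-0.155,0,0,0,0,0,0,-0.155,0,0,0,0]'; python3 -c "
from h import *
rel([.532,.2305,.32],.341)"
```

```text
t: 3.78
tcp_pos: [0.5043, -0.311, 0.3445]
eef_rot: [0.001, 0.991, -0.13, 0.004]
force: [-0.6, 0.2, -1.4]
opening: 0.0246
gripper_force: 24.9
shift [-0.1135 -0.5302  0.0229] turn [ 0.0037 -0.0073 -0.6026]
```

```bash
python3 -m jog '[-0.008,-0.04,0,0,0,-0.03,0,-0.02,-0.1,0,0,0,-0.1,0,-0.034,-0.16,0,0,0,-0.17,0,-0.047,-0.22,0,0,0,-0.24,0,-0.06,-0.28,0.005,0,0,-0.31,0,-0.073,-0.34,0.01,0,0,-0.38,0,-0.086,-0.4,0.015,0,0,-0.45,0,-0.098,-0.46,0.02,0,0,-0.52,0,-0.108,-0.505,0.023,0,0,-0.58,0,-0.1135,-0.53,0.023,0,0,-0.603,0,-0.1135,-0.53,0.023,0,0,-0.603,0,-0.1135,-0.53,0.023,0,0,-0.603,0]'
python3 - <<'E'
from h import *
import json
s=r.state();print(s['joint_positions'].round(2),s['tcp_pos'])
json.dump({k:list(map(float,s[k])) for k in('tcp_pos','eef_rot')},open('s2.json','w'))
cv2.imwrite('pics/w2.png',eyes.read_camera("wrist")[:,:,::-1])
E
```

```text
t: 5.28
tcp_pos: [0.5311, 0.2285, 0.3163]
eef_rot: [0.001, 0.986, 0.168, -0.0]
force: [-0.3, -0.6, -1.7]
opening: 0.0244
gripper_force: 24.9
[-0.25  0.44 -0.34  1.85  0.19  0.88 -1.91] [0.53106743 0.22848108 0.31633457]
```

View pics/w2.png

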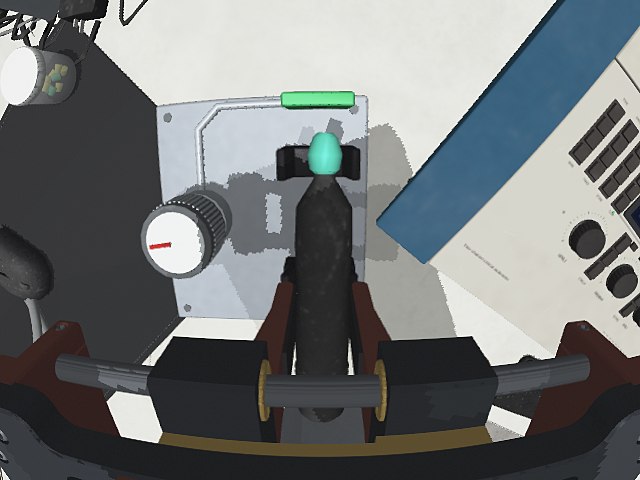

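The wrist view shows the probe held over the cradle: tip at (325,145), far saddle spanning columns 277–359 at row 160, port block 281–354 at row 97, collar top centre at (176,244). The plate's corner points are (157,106), (368,96) and (180,318).

Run:
```python
from h import *
import json
s=json.load(open('s2.json'))
w=lambda u,v,z:hit("wrist",u,v,z,s)
a,b,c=w(157,106,.01),w(368,96,.01),w(180,318,.01)
yaw=np.arctan2(-(a-b)[0],(a-b)[1]);print('lens',np.linalg.norm(a-b),np.linalg.norm(a-c),'yaws',yaw,np.arctan2(*(a-c)[[1,0]]))
yaw=.341;u=np.array([np.cos(yaw),np.sin(yaw)]);n=np.array([-u[1],u[0]])
ctr=((b+c)/2)[:2];print('ctr',ctr,'col',ctr+.047*n,'cradle',ctr-.047*n)
col=w(175,244,.078)[:2];print('col img',col,'->cradle',col-.094*n)
p=w(317.5,94,.053)[:2];print('port',p,'->along/lat to ctr',(p-ctr)@u,(p-ctr)@n)
for z in(.049,):
  l,rr=w(277,163,z)[:2],w(359,163,z)[:2];m=(l+rr)/2;print('saddle w',np.linalg.norm(l-rr),(m-ctr)@u,(m-ctr)@n)
g=np.array(s['tcp_pos'])[:2]
tip=w(324,150,.131+.0135)[:2];print('tip rel tcp',(tip-g)@u,(tip-g)@n,'tcp rel ctr',(g-ctr)@u,(g-ctr)@n, q(s['eef_rot']).as_matrix()[:,0], q(s['eef_rot']).as_matrix()[:,2])
```

```text
lens 0.1677156370560009 0.18934274120819072 yaws 0.34503043926201876 0.3427491135954088
ctr [0.52589104 0.27800576] col [0.51017284 0.32229953] cradle [0.54160923 0.23371199]
col img [0.50991673 0.32266446] ->cradle [0.54135312 0.23407691]
port [0.62838279 0.26565021] ->along/lat to ctr 0.09245828928496438 -0.045920412116887195
saddle w 0.05466356247588056 0.04696004979311128 -0.04599839846780994
tip rel tcp 0.07344662547841808 -0.0010239072085654448 tcp rel ctr -0.011684182165273492 -0.0484042278903519 [ 0.94332162  0.33187792 -0.00116588] [-5.72046801e-04 -1.88701049e-03 -9.99998056e-01]
```

```bash
python3 -m jog '[0.0023,-0.0016,0.02,0,0,0,0,0.0023,-0.0016,0.045,0,0,0,0,0.0023,-0.0016,0.07,0,0,0,0,0.0023,-0.0016,0.085,0,0,0,0,0.0023,-0.0016,0.094,0,0,0,0,0.0023,-0.0016,0.094,0,0,0,0]'
python3 -m jog '[0,0,0.002,0,0,0,0,0,0,0.004,0,0,0,0,0,0,0.004,0,0,0,0]'
```

```text
t: 6.08
tcp_pos: [0.5324, 0.2327, 0.2222]
eef_rot: [0.0, 0.985, 0.17, -0.0]
force: [0.4, -0.1, -2.1]
opening: 0.0251
gripper_force: 24.9
t: 6.45
tcp_pos: [0.5325, 0.233, 0.2189]
eef_rot: [-0.0, 0.985, 0.17, 0.0]
force: [0.1, 0.8, -2.1]
opening: 0.0246
gripper_force: 24.9
```

```bash
python3 -m jog '[-0.0005,0.002,0.001,0,0,0,0,-0.0005,0.002,0.0025,0,0,0,0,-0.0005,0.002,0.004,0,0,0,0,-0.0005,0.002,0.004,0,0,0,0]'
```

```text
t: 6.95
tcp_pos: [0.5328, 0.2308, 0.2149]
eef_rot: [0.0, 0.985, 0.17, 0.0]
force: [-0.8, 0.1, 2.2]
opening: 0.0245
gripper_force: 24.9
```

```bash
python3 -m jog '[0,0,0,0,0,0,0.55,0,0,0,0,0,0,0.55,0,0,0,0,0,0,0.55,0,0,-0.02,0,0,0,0.55,0,0,-0.06,0,0,0,0.55,0,0,-0.11,0,0,0,0.6,0,0,-0.11,0,0,0,0.6]'
python3 - <<'E'
from h import *
import json
s=r.state()
json.dump({k:list(map(float,s[k])) for k in('tcp_pos','eef_rot')},open('s3.json','w'))
print(s['joint_positions'].round(2))
cv2.imwrite('pics/w3.png',eyes.read_camera("wrist")[:,:,::-1])
E
```

```text
t: 7.82
tcp_pos: [0.5339, 0.2318, 0.3301]
eef_rot: [-0.001, 0.985, 0.17, 0.004]
force: [-0.3, 0.1, -0.2]
opening: 0.0528
gripper_force: 0.0
[-0.25  0.43 -0.35  1.84  0.18  0.9  -1.91]
```

View pics/w3.png

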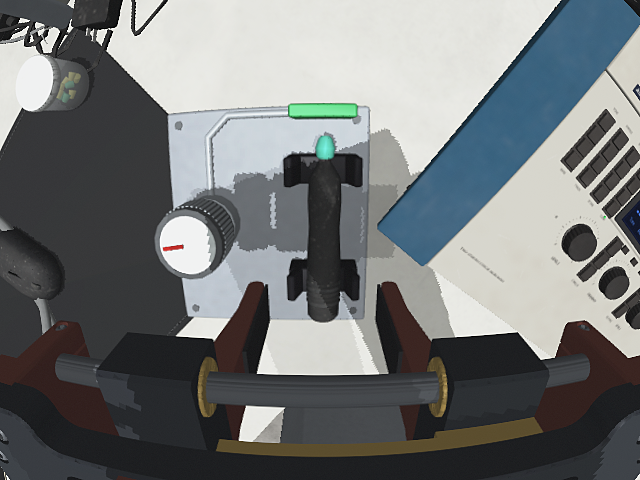

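The probe lies in the cradle, tip (325,138) towards the port and tail at (322,318). The collar top is at (187,246).

```bash
python3 -c "
from h import *
import json
s=json.load(open('s3.json'));print(hit('wrist',187,246,.078,s),hit('wrist',215-52,246,.078,s))
rel([.51,.3225,.31],1.6)"
```

```text
[0.50988034 0.32278345 0.078     ] [0.50356676 0.3403033  0.078     ]
shift [ 0.0087 -0.0937  0.0178] turn [ 0.003  -0.0047 -1.2588]
```

```bash
python3 -m jog '[0.003,-0.03,0,0,0,-0.17,1,0.006,-0.06,0,0,0,-0.35,1,0.0087,-0.085,0.01,0,0,-0.53,1,0.0087,-0.0937,0.018,0,0,-0.71,1,0.0087,-0.0937,0.018,0,0,-0.89,1,0.0087,-0.0937,0.018,0,0,-1.07,1,0.0087,-0.0937,0.018,0,0,-1.2,1,0.0087,-0.0937,0.018,0.003,-0.005,-1.259,1,0.0087,-0.0937,0.018,0.003,-0.005,-1.259,1,0.0087,-0.0937,0.018,0.003,-0.005,-1.259,1]'; python3 -c "
from h import *
print(r.state()['joint_positions'].round(2),q(r.state()['eef_rot']).as_matrix()[:,2].round(4));rel([.51,.3226,.221],1.6)"
```

```text
t: 9.12
tcp_pos: [0.5093, 0.3219, 0.3062]
eef_rot: [-0.001, 0.697, 0.717, -0.003]
force: [0.5, -1.0, 0.3]
opening: 0.0879
gripper_force: 0.0
[-0.19  0.55 -0.63  1.79  0.39  0.94 -0.97] [-0.0057 -0.0028 -1.    ]
shift [0.0009 0.0012 0.0852] turn [-0.0057  0.0026 -0.0009]
```

```bash
python3 -m jog '[0.0009,0.001,0.03,-0.004,0.002,0,1,0.0009,0.001,0.055,-0.004,0.002,0,1,0.0009,0.001,0.072,-0.004,0.002,0,1,0.0009,0.001,0.085,-0.004,0.002,0,1,0.0009,0.001,0.085,-0.004,0.002,0,1,0.0009,0.001,0.085,-0.004,0.002,0,1]'; python3 -c "
from h import *
rel([.51,.3226,.221],1.6)
s=r.state();cv2.imwrite('pics/w4.png',eyes.read_camera('wrist')[:,:,::-1])"
```

```text
t: 9.88
tcp_pos: [0.5102, 0.3232, 0.2224]
eef_rot: [-0.0, 0.697, 0.717, 0.0]
force: [0.6, -0.1, -0.0]
opening: 0.0874
gripper_force: 0.0
shift [-0.0006 -0.0002  0.0014] turn [-0.     -0.0005  0.0003]
```

View pics/w4.png

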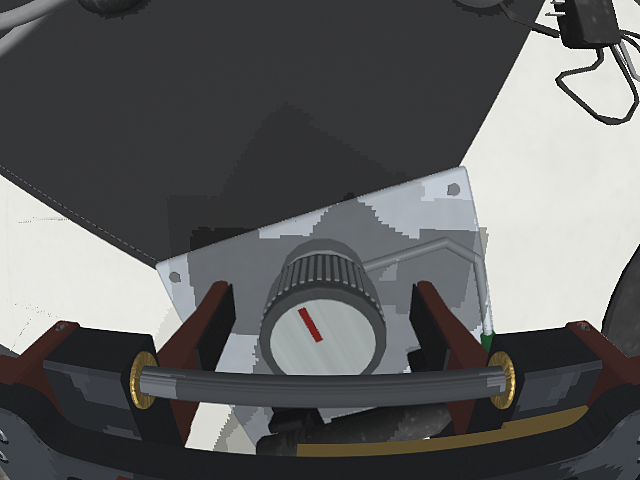

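The collar sits centred between the open fingers: its centre is at column 322 and the fingers at 232 and 413. I'll close on it.

```bash
python3 -m jog '[-0.0006,0,0.001,0,0,0,0,-0.0006,0,0.001,0,0,0,0,-0.0006,0,0.001,0,0,0,0,-0.0006,0,0.001,0,0,0,0]' 20; python3 -m jog '[0,0,0.001,0,0,0,0,0,0,0.001,0,0,0,0]'
```

```text
t: 10.42
tcp_pos: [0.5101, 0.3222, 0.2207]
eef_rot: [-0.0, 0.697, 0.717, -0.0]
force: [-1.1, 0.2, -0.0]
opening: 0.0515
gripper_force: 20.1
t: 10.68
tcp_pos: [0.51, 0.3224, 0.2204]
eef_rot: [-0.0, 0.697, 0.717, -0.0]
force: [-3.3, -1.3, 7.3]
opening: 0.0519
gripper_force: 20.0
```

```bash
python3 -m jog '[0,0,0,0,0,0.07,0,0,0,0,0,0,0.14,0,0,0,0,0,0,0.21,0,0,0,0,0,0,0.28,0,0,0,0,0,0,0.28,0]'; python3 -m jog '[0,0,0,0,0,0.07,0,0,0,0,0,0,0.07,0]'
```

```text
t: 11.3
tcp_pos: [0.5105, 0.3225, 0.2205]
eef_rot: [0.0, 0.79, 0.613, 0.0]
force: [-1.0, -1.0, 5.0]
opening: 0.0516
gripper_force: 20.0
t: 11.55
tcp_pos: [0.5105, 0.3225, 0.2205]
eef_rot: [-0.0, 0.811, 0.585, 0.0]
force: [0.6, -1.0, 5.7]
opening: 0.0516
gripper_force: 20.0
```

```bash
for i in 1 2 3; do python3 -m jog '[0,0,0.0003,0,0,0.07,0,0,0,0.0003,0,0,0.07,0]' | egrep 'tcp|force: \['; done
```

```text
tcp_pos: [0.5106, 0.3226, 0.2205]
force: [-0.4, -1.5, 7.4]
tcp_pos: [0.5109, 0.3228, 0.2203]
force: [0.3, 0.5, 6.6]
tcp_pos: [0.5105, 0.3226, 0.2197]
force: [0.5, 0.0, 6.9]
```

```bash
for i in 1 2 3; do python3 -m jog '[0,0,0,0,0,0.07,0,0,0,0,0,0,0.07,0]' | egrep 'tcp|force: \[|rot'; done
```

```text
tcp_pos: [0.5101, 0.3225, 0.2189]
eef_rot: [-0.0, 0.884, 0.467, -0.0]
force: [0.6, 0.0, 1.5]
tcp_pos: [0.5099, 0.3223, 0.2186]
eef_rot: [-0.0, 0.9, 0.436, -0.001]
force: [-0.0, 1.1, 1.3]
tcp_pos: [0.5098, 0.3222, 0.2186]
eef_rot: [-0.0, 0.915, 0.405, -0.001]
force: [0.4, -0.1, 1.2]
```

```bash
python3 -c "
from h import *
print(r.state()['torque'])"; python3 -m jog '[0,0,0.001,0,0,-0.04,0,0,0,0.002,0,0,-0.04,0,0,0,0.003,0,0,-0.04,0]' ; python3 -c "
from h import *
print(r.state()['torque'])"
```

```text
[-0.0126841  -0.02722728  0.00010423]
t: 13.42
tcp_pos: [0.5099, 0.3222, 0.2156]
eef_rot: [-0.0, 0.907, 0.422, -0.001]
force: [-1.1, 0.2, 1.8]
opening: 0.0517
gripper_force: 20.0
[-0.04629917  0.08051673  0.03948618]
```

```bash
python3 -m jog '[0,0,0.001,0,0,0,0,0,0,0.002,0,0,0,0,0,0,0.003,0,0,0,0,0,0,0.003,0,0,0,0]' 30| egrep 'tcp|force: \['; python3 -m jog '[0,0,0.001,0,0,0,0,0,0,0.002,0,0,0,0,0,0,0.002,0,0,0,0]'| egrep 'tcp|force: \['
```

```text
tcp_pos: [0.5099, 0.3222, 0.2127]
force: [-1.4, -0.6, 3.7]
tcp_pos: [0.5099, 0.3222, 0.2109]
force: [-2.8, -0.8, 5.2]
```

```bash
python3 -m jog '[0,0,0.001,0,0,0,0,0,0,0.002,0,0,0,0,0,0,0.002,0,0,0,0]'| egrep 'tcp|force: \['; python3 -m jog '[0,0,0.001,0,0,0,0,0,0,0.001,0,0,0,0,0,0,0.001,0,0,0,0]'
```

```text
tcp_pos: [0.5099, 0.3223, 0.2108]
force: [-6.5, -5.7, 22.6]
t: 15.05
tcp_pos: [0.5098, 0.3224, 0.2107]
eef_rot: [0.001, 0.907, 0.421, -0.0]
force: [-9.2, -7.5, 30.2]
opening: 0.0515
gripper_force: 30.0
```

```bash
python3 -m jog '[0,0,-0.001,0,0,0,0,0,0,-0.001,0,0,0,0,0,0,-0.001,0,0,0,0]'; python3 -c "
from h import *
s=r.state()
a=eyes.read_camera('wrist')[:,:,::-1]
b=cv2.imread('pics/w4.png')
cv2.imwrite('pics/w5.png',np.hstack([b[200:440,220:420],a[200:440,120:520]]).repeat(2,0).repeat(2,1)[:,:800])
cv2.imwrite('pics/w5.png',cv2.resize(np.hstack([b[200:440,220:420],a[200:440,120:520]]),(800,320)))"
```

```text
t: 15.42
tcp_pos: [0.5099, 0.3224, 0.2108]
eef_rot: [0.0, 0.907, 0.421, -0.0]
force: [-7.0, -5.4, 21.5]
opening: 0.0518
gripper_force: 30.0
```

View pics/w5.png

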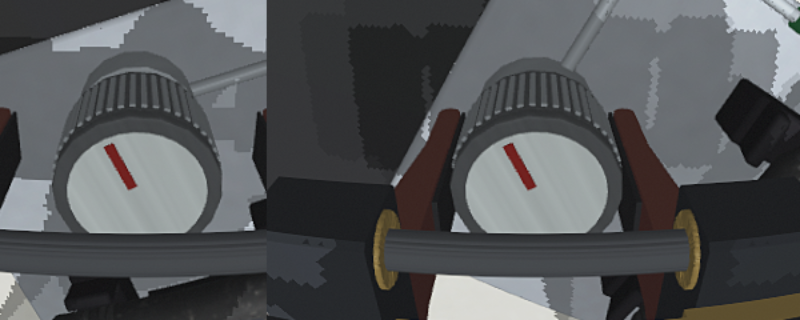

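The collar has not slipped in the fingers: its rim and red line sit where they did before the turn. The light ring seen below it in the "before" view is gone. That fits the hard stop 10 mm below the start. Handing in.

```bash
python3 -c "
from bench import ticket
print(ticket.sign_off())"
```

```text
the job is handed in; nothing more can be done
None
```

The job is handed in at about 15.5 s: the probe was lying in the cradle with its green tip towards the port when last seen, just after release. The collar is turned, pushed home to a firm stop about 10 mm down, and still held there by the fingers.

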